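# Seat the tuning shaft, then hold the turntable's index plunger out

### The job

The turntable fixture is waiting to be indexed. First press the brass tuning shaft in the white radio shell straight down until it is fully home on its bush; then take the round knob of the sprung index plunger, pull it all the way up so its pin is clear of the hole in the turntable, and finish still gripping it there, keeping it up. Leave the loose things around the fixture where they are.

Things in the scene. Friction and masses are not known exactly. Their poses are not given: they have to be found in the camera images.
- fixture: Fixed assembly fixture: aluminium base plate 240 x 290 x 18 mm carrying a steel turntable disc (radius 98 mm, top 30 mm above the bench) with two ears along its own +y and -y. Does not turn or move in this job. Origin: centre of the plate's underside, on the bench; z up. Two look-alike grey portals stand on it, one over each ear, 112 mm from the centre; which is on which side varies.
- radio_shell: White plastic radio shell 150 (own x) x 90 (own y) x 40 mm, open back upward, 3 mm walls, fixed on the turntable disc. Origin: centre of its underside (30 mm above the bench). Rim 70 mm above the bench. A 20 mm round bush stands in it at own x = +30, y = 0 mm, its top 38 mm above the origin; the tuning shaft goes down into it.
- shaft_head (a point): Centre of the flat top of the brass tuning shaft's head, a disc 26 mm across and 6 mm thick. It moves straight down with the shaft; fully home it is 74 mm above the bench (4 mm above the shell rim), at the start 10 to 6 mm higher. Best pushed with the closed fingertips from above.
- tuning_shaft (a joint): How far the shaft has been pressed down, m: starts at 0 to 0.004; 0.010 is fully home (head resting on the bush, hard stop). Tight fit: it slides at about 7 N of push and stays where left.
- index_unit: The portal with the index plunger: two uprights and a grey bridge 88 (own x) x 26 (own y) mm, bridge top 70 mm above the bench; on it a fixed barrel 18 mm in diameter, 22 mm high, and above that the round pull knob. Fixed. Origin: between its feet, 18 mm above the bench, below the plunger's axis; z up.
- pull_knob (a point): Centre of the plunger's pull knob, an upright ridged steel cylinder 28 mm in diameter and 26 mm high; at rest its centre is 105 mm above the bench, its underside 92 mm (22 mm above the bridge). It moves straight up with the plunger.
- plunger (a joint): How far the plunger is pulled up, m: 0 = seated (starts there), 0.014 = fully up at a hard stop. The pin reaches 8 mm into the turntable's hole when seated. A spring pulls it back down: about 4 N at 0, rising to about 10 N at 0.014; it snaps back if let go.
- guide_unit: The other portal, of the same shape, with only a fixed flat hexagon bolt head (30 mm across, 12 mm high) on its bridge and no barrel: not the plunger, nothing moves on it. Same origin as index_unit.
- ferrite_core: Loose red ferrite core standing beside the fixture, 24 mm across, 24 mm high. Leave alone. Origin: centre of its underside.
- trim_bar: Loose chrome trim bar, 160 x 14 x 9 mm, lying beside the fixture. Leave alone. Origin: centre of its underside.
- parts_bin: Loose grey open bin 100 x 140 x 45 mm behind the fixture, with a white radio knob in it. Leave alone. Origin: centre of its underside.

How it is judged:
By the outcome, as a careful person would: the job done as asked, in the order asked, and still so for the second after the job is handed in, while the arm keeps its last pose, push and grip.
It also fails if it takes over 40 s, if anything falls off the work surface, if the arm or the gripper's body presses on something with over 40 N, if the wrist force passes 120 N, or if a joint passes its speed limit or range.

### The arm

A 6-joint arm with a two-finger parallel gripper is mounted at the origin on the work surface. World frame = base frame: x ahead of the robot, y to its left, z up, the work surface at z = 0. Lengths are in m, angles in rad, forces in N, time in s.
With the tool pointing down it reaches from about 0.25 to 0.725 m from the base axis. Payload 4 kg.
Tool frame: the origin (TCP) lies midway between the tips of the shut fingers; the grasp point (between the pads) lies 19 mm behind it; z points along the fingers, y is the line along which they close (so a half turn about z gives the same grasp; the last joint's range is limited). The gripper opens to 85 mm and grips with 20 to 120 N. Pads are 22 mm wide; open, the fingers measure 114 mm over their backs; the gripper's body (76 mm by 85 mm) begins 54 mm behind the grasp point. The pads swing forward as they close: fully open they stand 13 mm farther back than shut.
Start: joints at [-1.312, 0.241, 0.005, 1.335, 0, 1.571], TCP at [0.128, -0.483, 0.231] pointing down, gripper open.
Joint ranges: [-2.72, 2.72], [-1.05, 1.87], [-1.09, 1.28], [-1.99, 2.15], [-1.42, 1.44], [-3.14, 3.14]. Speed limits (rad/s): [2.79, 2.79, 3.14, 3.14, 3.14, 3.14].

### API

Orientations are given as a unit quaternion [x, y, z, w].
In Python, from workcell import get_obs, camera, job_done, silhouettes gives the robot as it stands. The module is installed in compiled form; this text tells all that it offers.
- The arm moves only by the tool drive_tool, never from a script. Its argument "increments" is a list of rows, each a list of 3 entries, a list of its own where there are three numbers: the shift along the world's x, y, z in mm, then the turn, a rotation vector about the world's x, y, z in degrees, then the opening, from 0 (shut) to 1 (fully open). A call has 1 to 8 rows; each row shifts and turns the commanded pose from where the row before left it; what a row does not reach is not made up. A row lasts 1/12 s, in which the tool goes at most 41.7 mm and 7.16 degrees, less where a joint would pass 70% of its speed; a pose out of reach is approached as far as the arm can. A call is refused whole if a number of a shift passes 41.7 or a number of a turn 7.16, either way. A call with a gripper value outside its range is refused whole. The fingers move at their own pace and stop on an object; the grip force is fixed at half the most. Time passes only in rows, so rows that do not move let the fingers close. It gives the time, the measured TCP pose, the force, the opening and the grip force at its end, in the units of the state.
- get_obs(): the state, without advancing time (a new reading comes with each control period).
- camera(name): name is "scene" or "top"; returns a dict with "image" (480x640x3 uint8, red, green, blue), "K" (3x3 intrinsics, pixels), "view" (4x4, takes a point from world to camera coordinates). Camera axes: x right, y down, z forward; pixel columns grow to the right and rows downward; lengths in m; the calibration is good to about 2 mm. A picture is of the moment at which its call begins. There is no depth.
- job_done(): hands the job in; it is judged then, once.
Trained networks look in a picture, given as the dict that the camera call returned (one of the last four; its "shot" number tells which), for a name from the list of things; names that differ only in an ending like _2 or _b are one class to them, and where a whole thing is asked for, a point or a joint stands for the part that bears it (a point fixed in the world has none). Each returns a list of dicts, best first, with "conf" (0 to 1); they miss things now and then, are a little off and sometimes report something else, mostly with a low value. They report only what shows in the picture. A call takes as long as a camera call.
- silhouettes(query, picture): "region" (480x640 bool, what is visible of it) and "bbox" ([left, top, right, bottom] in pixels, round what is visible of it).
The state is a dict: "clock": time; "joint_pos": joint angles; "joint_vel": joint speeds; "tau": joint torques, N m; "eef_pos": TCP position; "tool_rot": TCP orientation; "ft_force": force on the tool from outside, world axes, zero at the start; "ft_torque": the same for the moment, N m; "grip_width": finger opening in m; "grasp_force": force on a finger pad.
Only numpy, scipy, OpenCV 4.12 (cv2) and the standard library are available. Lean on these libraries where they do the work, as an engineer would, in place of code of your own. Each camera call takes 0.05 s, during which the arm holds its last target. There are 200 camera calls.

## Working session

There is one attempt and no reset: what is moved stays moved. The work goes in short steps, Python scripts to look and compute and a tool call to move; the robot and the scene stay as the last step left them, time stands still between calls to the robot, and variables do not carry over. Pictures are saved under pics/ and viewed, at most 10 in all, crops included, and the job is handed in when it is done.

Besides the shell and the picture viewer there is one more tool, called after "Call:" by a JSON object that holds its "fn" and its "kwargs", one argument or row to a line. drive_tool: Moves the arm, as the interface text tells. Its arguments: {"type":"object","properties":{"increments":{"type":"array"}},"required":["increments"]}

```bash
mkdir -p pics; cat > h.py <<'E'
import numpy as np, cv2
from workcell import *
def ray(c,u,v):
    V=np.array(c["view"]);R=V[:3,:3];o=-R.T@V[:3,3]
    d=R.T@np.linalg.inv(c["K"])@np.array([u,v,1.]);return o,d
def at(c,u,v,z):
    o,d=ray(c,u,v);return o+d*(z-o[2])/d[2]
def proj(c,p):
    V=np.array(c["view"]);q=np.array(c["K"])@(V[:3,:3]@np.array(p)+V[:3,3]);return q[:2]/q[2]
E
python3 - <<'E'
from h import *
o=get_obs();print(o)
for n in("top","scene"):
    c=camera(n);cv2.imwrite(f"pics/{n}0.png",cv2.cvtColor(c["image"],cv2.COLOR_RGB2BGR))
    print(n,np.round(ray(c,320,240)[0],3))
    for q,z in(("pull_knob",.118),("shaft_head",.082),("index_unit",.07),("guide_unit",.07),("radio_shell",.07),("fixture",.018)):
        for s in silhouettes(q,c)[:2]:
            ys,xs=np.nonzero(s["region"]);
            if len(xs):print(q,round(s["conf"],2),s["bbox"],np.round([xs.mean(),ys.mean()],1),np.round(at(c,xs.mean(),ys.mean(),z),4))
E
```

```text
{'clock': 0.0, 'joint_pos': array([-1.31197366e+00,  2.41423514e-01,  3.74605168e-03,  1.33517748e+00,
        3.33677883e-05,  1.57077906e+00]), 'joint_vel': array([ 0.00153771,  0.00074123,  0.00037888, -0.00025225,  0.00135906,
        0.00196619]), 'tau': array([ 9.21879609e-05, -3.72317934e+01,  2.52407098e+01,  1.69165526e-02,
        8.38309143e-05,  2.25135302e-06]), 'eef_pos': array([ 0.12782426, -0.48275105,  0.230416  ]), 'tool_rot': array([ 9.91636396e-01,  1.29058895e-01, -1.16279398e-04, -1.02285484e-03]), 'ft_force': array([ 0.70420975, -0.30198717,  0.65749466]), 'ft_torque': array([ 0.03524727, -0.01121282, -0.03506115]), 'grasp_force': 0.0, 'grip_width': 0.08537054482637042}
top [0.446 0.037 1.194]
pull_knob 0.72 [176.7, 319.8, 188.6, 338.2] [181. 327.] [0.4662 0.279  0.118 ]
shaft_head 0.7 [277.7, 280.8, 289.1, 295.8] [284.6 288. ] [0.5425 0.1    0.082 ]
index_unit 0.59 [218.7, 297.9, 249.5, 345.6] [233.2 322.2] [0.4781 0.1937 0.07  ]
index_unit 0.28 [253.4, 257.9, 335.6, 349.4] [293.2 303.4] [0.5153 0.0838 0.07  ]
guide_unit 0.56 [334.8, 264.4, 359.4, 308.2] [347.5 284.9] [ 0.5521 -0.0163  0.07  ]
radio_shell 0.68 [256.0, 256.5, 333.8, 350.6] [293.3 303.7] [0.5147 0.0836 0.07  ]
fixture 0.74 [202.3, 226.0, 381.3, 387.8] [292.1 307. ] [0.5114 0.088  0.018 ]
scene [1.149 0.424 0.975]
pull_knob 0.7 [451.3, 213.5, 466.4, 237.7] [460.2 225.3] [0.4866 0.1985 0.118 ]
shaft_head 0.58 [391.3, 222.5, 404.8, 236.7] [395.4 228.8] [0.5424 0.1026 0.082 ]
index_unit 0.9 [445.2, 218.2, 470.6, 271.7] [455.2 242.7] [0.4896 0.2003 0.07  ]
guide_unit 0.74 [331.1, 186.4, 356.7, 238.1] [340.9 210.6] [ 0.5656 -0.0061  0.07  ]
fixture 0.67 [303.9, 175.5, 483.2, 313.7] [395.2 250.9] [0.5419 0.1101 0.018 ]
```

```bash
python3 - <<'E'
import cv2
a=cv2.imread("pics/top0.png")[200:400,160:420];cv2.imwrite("pics/a.png",cv2.resize(a,None,fx=3,fy=3,interpolation=2))
a=cv2.imread("pics/scene0.png")[150:330,280:520];cv2.imwrite("pics/b.png",cv2.resize(a,None,fx=3.3,fy=3.3,interpolation=2))
E
```

```text
(no output)
```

View pics/a.png

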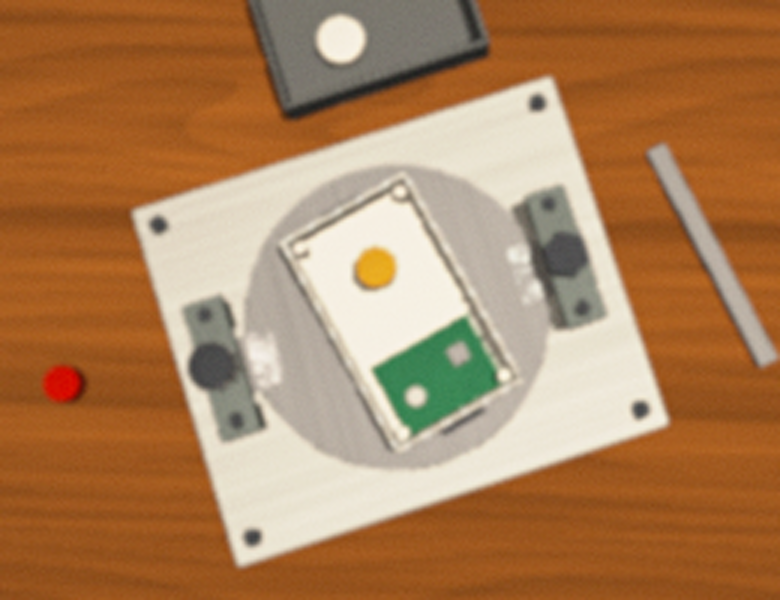

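View pics/b.png

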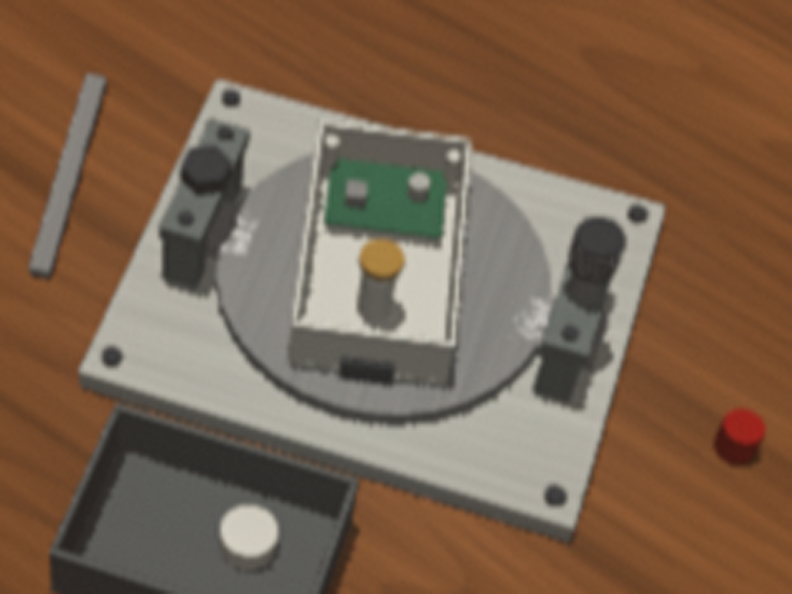

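The top view puts the plunger portal on the left: its knob is at crop (212,366), i.e. pixel (231,322). The network's top `pull_knob` hit at (181,327) is the red ferrite core, so I reject it. The shaft head is at (285,289) in the top view and (395.5,228) in the scene view. The knob top in the scene view is at (461.5,223).

```bash
python3 - <<'E'
from h import *
T=camera("top");S=camera("scene")
def tri(a,b):
    o1,d1=ray(T,*a);o2,d2=ray(S,*b);d1/=np.linalg.norm(d1);d2/=np.linalg.norm(d2)
    t=np.linalg.lstsq(np.c_[d1,-d2],o2-o1,rcond=None)[0];p,q=o1+d1*t[0],o2+d2*t[1]
    return np.round((p+q)/2,4),round(np.linalg.norm(p-q),4)
c=lambda x,y:(x/3+160,y/3+200); s=lambda x,y:(x/3.3+280,y/3.3+150)
print("knob",tri(c(212,366),s(599,241)),at(T,*c(212,366),.118),at(S,*s(599,241),.118))
print("shaft",tri(c(375,268),s(381,258)),at(T,*c(375,268),.081),at(S,*s(381,258),.081))
for n,a in(("idx",[(204,314),(236,421)]),("gd",[(547,204),(583,308)])):
    p,q=[at(T,*c(*x),.07) for x in a];print(n,p,q,(p+q)/2,np.degrees(np.arctan2(*(q-p)[1::-1])))
P=[at(T,*c(*x),.018) for x in((158,224),(537,102),(640,410),(253,537))];print(np.round(P,4),np.mean(P,0))
# refined by colour: brass blob
for C,n in((T,'t'),(S,'s')):
    h=cv2.cvtColor(C["image"],cv2.COLOR_RGB2HSV);m=silhouettes("shaft_head",C)[0]["region"]&(h[...,1]>150)&(h[...,2]>130)
    y,x=np.nonzero(m);print(n,x.mean(),y.mean(),len(x),at(C,x.mean(),y.mean(),.081))
E
```

```text
knob (array([0.4764, 0.1942, 0.111 ]), np.float64(0.0036)) [0.47694766 0.1915752  0.118     ] [0.48089175 0.19757994 0.118     ]
shaft (array([0.5399, 0.1002, 0.0796]), np.float64(0.0017)) [0.54014134 0.09933428 0.081     ] [0.54042572 0.10140513 0.081     ]
idx [0.51012221 0.20486162 0.07      ] [0.44521208 0.18221105 0.07      ] [0.47766715 0.19353634 0.07      ] -160.76342541336373
gd [ 0.58356077 -0.0061923   0.07      ] [ 0.51929452 -0.02953939  0.07      ] [ 0.55142765 -0.01786585  0.07      ] -160.03458108744522
[[ 5.709e-01  2.453e-01  1.800e-02]
 [ 6.574e-01 -5.000e-04  1.800e-02]
 [ 4.582e-01 -7.010e-02  1.800e-02]
 [ 3.727e-01  1.749e-01  1.800e-02]] [0.51480843 0.08742806 0.018     ]
t 284.66129032258067 288.9758064516129 124 [0.54078702 0.09998008 0.081     ]
s 395.1363636363636 228.125 88 [0.54069605 0.10088216 0.081     ]
```

Everything agrees: the portals are 224 mm apart, the shaft is at (0.5405, 0.1003) and the knob is at (0.478, 0.194). Moving with the fingers shut.

Call:
{"fn": "drive_tool", "kwargs": {
  "increments": [
    [[20, 28, 0], [0, 0, 0], 0],
    [[20, 28, 0], [0, 0, 0], 0],
    [[20, 28, 0], [0, 0, 0], 0],
    [[20, 28, 0], [0, 0, 0], 0],
    [[20, 28, 0], [0, 0, 0], 0],
    [[20, 28, 0], [0, 0, 0], 0],
    [[20, 28, 0], [0, 0, 0], 0],
    [[20, 28, 0], [0, 0, 0], 0]
  ]
}}

```text
clock: 1.57
eef_pos: [0.2886, -0.258, 0.2316]
tool_rot: [0.992, 0.129, 0.0, 0.0]
ft_force: [0.5, -0.4, 0.1]
grip_width: -0.0001
grasp_force: 0.0
```

```bash
python3 -c "
from h import *
o=get_obs();print(o['joint_pos'],o['eef_pos'],o['tool_rot'],o['grip_width'])"
```

```text
[-7.29445033e-01  1.53930362e-02 -2.56724316e-01  1.29785764e+00
  7.34025418e-05  2.15382187e+00] [ 0.28859564 -0.25795113  0.23155017] [9.91669980e-01 1.28804042e-01 2.96148771e-04 2.86864617e-04] -7.120182473831325e-05
```

Call:
{"fn": "drive_tool", "kwargs": {
  "increments": [
    [[20, 28, 0], [0, 0, 7], 0],
    [[20, 28, 0], [0, 0, 7], 0],
    [[20, 28, 0], [0, 0, 7], 0],
    [[20, 28, 0], [0, 0, 7], 0],
    [[20, 28, 0], [0, 0, 7], 0],
    [[20, 28, 0], [0, 0, 7], 0],
    [[20, 28, 0], [0, 0, 7], 0],
    [[20, 28, 0], [0, 0, 7], 0]
  ]
}}

```text
clock: 2.23
eef_pos: [0.4487, -0.0337, 0.2315]
tool_rot: [0.813, 0.582, 0.0, 0.0]
ft_force: [0.8, -0.8, -0.1]
grip_width: -0.0
grasp_force: 0.0
```

Call:
{"fn": "drive_tool", "kwargs": {
  "increments": [
    [[18, 26, 0], [0, 0, 7], 0],
    [[18, 26, 0], [0, 0, 7], 0],
    [[18, 26, 0], [0, 0, 7], 0],
    [[18, 26, 0], [0, 0, 7], 0],
    [[18, 26, 0], [0, 0, 7], 0],
    [[0, 0, 0], [0, 0, 0], 0],
    [[0, 0, 0], [0, 0, 0], 0]
  ]
}}

```text
clock: 2.82
eef_pos: [0.5383, 0.0959, 0.2306]
tool_rot: [0.602, 0.798, -0.0, -0.0]
ft_force: [0.3, -0.3, 0.0]
grip_width: 0.0002
grasp_force: 0.0
```

Call:
{"fn": "drive_tool", "kwargs": {
  "increments": [
    [[2, 4.5, -30], [0, 0, 0], 0],
    [[0, 0, -35], [0, 0, 0], 0],
    [[0, 0, -35], [0, 0, 0], 0],
    [[0, 0, -25], [0, 0, 0], 0],
    [[0, 0, -10], [0, 0, 0], 0],
    [[0, 0, 0], [0, 0, 0], 0],
    [[0, 0, 0], [0, 0, 0], 0]
  ]
}}

```text
clock: 3.4
eef_pos: [0.5401, 0.0984, 0.0971]
tool_rot: [0.604, 0.797, 0.0, 0.0]
ft_force: [0.7, 0.2, 1.4]
grip_width: -0.0002
grasp_force: 0.0
```

```bash
python3 - <<'E'
from h import *
o=get_obs();print(o["eef_pos"])
for n,(r,c) in (("top",(240,200)),("scene",(170,320))):
    C=camera(n);print(proj(C,o["eef_pos"])-[c,r]);a=C["image"][r:r+100,c:c+133]
    cv2.imwrite(f"pics/{n}1.png",cv2.cvtColor(cv2.resize(a,(532,400),interpolation=2),cv2.COLOR_RGB2BGR))
a=np.hstack([cv2.resize(cv2.imread(f"pics/{n}1.png"),(400,300)) for n in("top","scene")]);cv2.imwrite("pics/c.png",a)
E
```

```text
[0.54006367 0.09844292 0.09711163]
[85.01906237 48.62942255]
[75.18226651 51.87080627]
```

View pics/c.png

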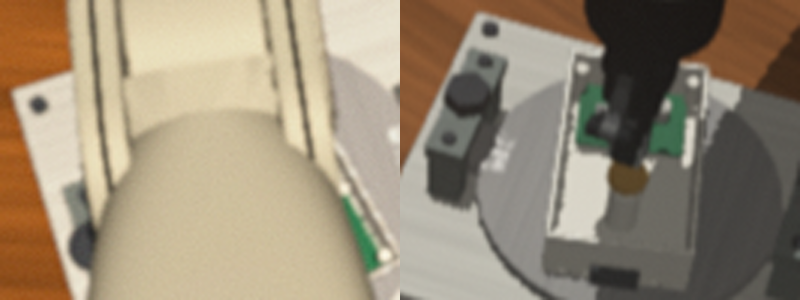

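The right-hand scene view shows the closed fingertips (crop ~(628,155)) just above the brass head (~(628,178)). The top view is blocked by the arm. Pressing gently.

Call:
{"fn": "drive_tool", "kwargs": {
  "increments": [
    [[0.5, 2, -4], [0, 0, 0], 0],
    [[0, 0, -3], [0, 0, 0], 0],
    [[0, 0, -3], [0, 0, 0], 0],
    [[0, 0, -2], [0, 0, 0], 0],
    [[0, 0, -2], [0, 0, 0], 0],
    [[0, 0, -2], [0, 0, 0], 0]
  ]
}}

```text
clock: 4.0
eef_pos: [0.5404, 0.1012, 0.0808]
tool_rot: [0.603, 0.798, 0.0, 0.0]
ft_force: [-2.7, -0.4, 8.1]
grip_width: 0.0003
grasp_force: 3.5
```

Call:
{"fn": "drive_tool", "kwargs": {
  "increments": [
    [[0, 0, -2], [0, 0, 0], 0],
    [[0, 0, -1], [0, 0, 0], 0],
    [[0, 0, -1], [0, 0, 0], 0],
    [[0, 0, 0], [0, 0, 0], 0]
  ]
}}

```text
clock: 4.33
eef_pos: [0.5404, 0.1012, 0.077]
tool_rot: [0.603, 0.798, 0.0, 0.0]
ft_force: [-1.8, 0.2, 5.1]
grip_width: 0.0
grasp_force: 2.6
```

Sliding at about 7 N, as expected. Continuing to the stop.

Call:
{"fn": "drive_tool", "kwargs": {
  "increments": [
    [[0, 0, -1], [0, 0, 0], 0],
    [[0, 0, -1], [0, 0, 0], 0],
    [[0, 0, -1], [0, 0, 0], 0],
    [[0, 0, 0], [0, 0, 0], 0]
  ]
}}

```text
clock: 4.67
eef_pos: [0.5404, 0.1012, 0.0741]
tool_rot: [0.603, 0.798, 0.0, 0.0]
ft_force: [-1.2, -0.6, 5.9]
grip_width: -0.0001
grasp_force: 2.9
```

Call:
{"fn": "drive_tool", "kwargs": {
  "increments": [
    [[0, 0, -1], [0, 0, 0], 0],
    [[0, 0, -0.5], [0, 0, 0], 0],
    [[0, 0, 0], [0, 0, 0], 0]
  ]
}}

```text
clock: 4.92
eef_pos: [0.5405, 0.1012, 0.074]
tool_rot: [0.603, 0.798, 0.0, 0.0]
ft_force: [-5.3, -0.7, 13.7]
grip_width: -0.0001
grasp_force: 6.9
```

Call:
{"fn": "drive_tool", "kwargs": {
  "increments": [
    [[0, 0, -1], [0, 0, 0], 0],
    [[0, 0, -0.5], [0, 0, 0], 0],
    [[0, 0, 0], [0, 0, 0], 0]
  ]
}}

```text
clock: 5.17
eef_pos: [0.5405, 0.1013, 0.0739]
tool_rot: [0.603, 0.798, 0.001, 0.001]
ft_force: [-8.8, -0.6, 21.1]
grip_width: -0.0001
grasp_force: 11.0
```

Hard stop: 21 N with no further travel, at z = 74 mm. Lift, open and go over the knob.

Call:
{"fn": "drive_tool", "kwargs": {
  "increments": [
    [[0, 0, 15], [0, 0, 0], 0],
    [[0, 0, 35], [0, 0, 0], 0],
    [[0, 0, 35], [0, 0, 0], 0.3],
    [[0, 0, 15], [0, 0, 0], 1],
    [[-20.5, 31, 0], [0, 0, 0], 1],
    [[-21, 31, 0], [0, 0, 0], 1],
    [[-21, 31, 0], [0, 0, 0], 1],
    [[0, 0, 0], [0, 0, 0], 1]
  ]
}}

```text
clock: 5.83
eef_pos: [0.4745, 0.1984, 0.1703]
tool_rot: [0.6, 0.8, 0.0, -0.002]
ft_force: [0.8, -0.5, 0.7]
grip_width: 0.0725
grasp_force: 0.0
```

Call:
{"fn": "drive_tool", "kwargs": {
  "increments": [
    [[0, 0, 0], [0, 0, 0], 1],
    [[0, 0, 0], [0, 0, 0], 1],
    [[0, 0, 0], [0, 0, 0], 1]
  ]
}}

```text
clock: 6.08
eef_pos: [0.4785, 0.1935, 0.1702]
tool_rot: [0.603, 0.797, -0.0, 0.0]
ft_force: [0.8, 0.0, -0.3]
grip_width: 0.085
grasp_force: 0.0
```

```bash
python3 - <<'E'
from h import *
o=get_obs();print(o["eef_pos"],o["joint_pos"])
C=camera("scene");a=C["image"][130:310,300:540]
cv2.imwrite("pics/d.png",cv2.cvtColor(cv2.resize(a,(792,594),interpolation=2),cv2.COLOR_RGB2BGR))
for q in("pull_knob","shaft_head"):
    for s in silhouettes(q,C)[:1]:print(q,s["conf"],s["bbox"])
print(proj(C,[.5405,.1005,.074]),proj(C,[.5405,.1005,.082]))
E
```

```text
[0.47850849 0.19345687 0.17020069] [ 3.84408837e-01  3.06779536e-01 -6.80915565e-02  1.19588704e+00
 -3.54504962e-04  1.67999766e+00]
pull_knob 0.7 [448.5, 214.9, 467.3, 234.3]
shaft_head 0.58 [329.8, 185.0, 359.7, 238.6]
[394.63105909 230.24000635] [395.08707046 227.6235969 ]
```

View pics/d.png

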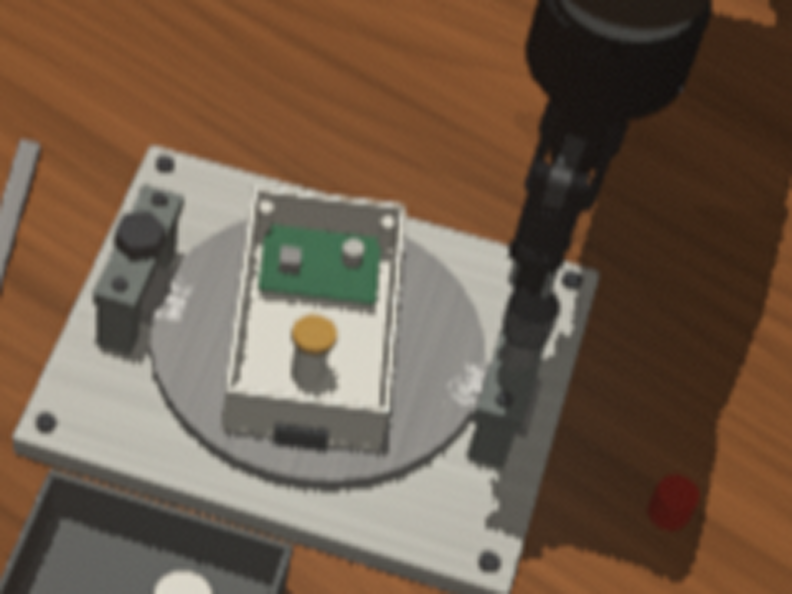

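The brass head is now at crop (314,333), i.e. pixel (395,231). That matches the fully-home prediction of (394.6,230.2). The fingers are above the knob, at crop (530,310). Descending.

Call:
{"fn": "drive_tool", "kwargs": {
  "increments": [
    [[0, 0, -25], [0, 0, 0], 1],
    [[0, 0, -25], [0, 0, 0], 1],
    [[0, 0, -20], [0, 0, 0], 1],
    [[0, 0, -12], [0, 0, 0], 1],
    [[0, 0, 0], [0, 0, 0], 1],
    [[0, 0, 0], [0, 0, 0], 1]
  ]
}}

```text
clock: 6.73
eef_pos: [0.4778, 0.1933, 0.0878]
tool_rot: [0.604, 0.797, -0.001, -0.0]
ft_force: [-0.1, 0.4, 0.8]
grip_width: 0.0851
grasp_force: 0.0
```

Call:
{"fn": "drive_tool", "kwargs": {
  "increments": [
    [[0, 0, 0], [0, 0, 0], 0.45],
    [[0, 0, 0], [0, 0, 0], 0.4],
    [[0, 0, 0], [0, 0, 0], 0.35],
    [[0, 0, 0], [0, 0, 0], 0.3],
    [[0, 0, 0], [0, 0, 0], 0.2],
    [[0, 0, 0], [0, 0, 0], 0.2]
  ]
}}

```text
clock: 7.23
eef_pos: [0.477, 0.194, 0.0892]
tool_rot: [0.603, 0.798, -0.0, -0.0]
ft_force: [-4.9, -0.8, 6.6]
grip_width: 0.0265
grasp_force: 58.8
```

Gripped firmly (59 N). Pulling up slowly.

Call:
{"fn": "drive_tool", "kwargs": {
  "increments": [
    [[0, 0, 2], [0, 0, 0], 0],
    [[0, 0, 2], [0, 0, 0], 0],
    [[0, 0, 2], [0, 0, 0], 0],
    [[0, 0, 2], [0, 0, 0], 0],
    [[0, 0, 0], [0, 0, 0], 0]
  ]
}}

```text
clock: 7.65
eef_pos: [0.477, 0.1939, 0.0957]
tool_rot: [0.603, 0.798, -0.001, -0.001]
ft_force: [-2.0, 1.4, -7.8]
grip_width: 0.0263
grasp_force: 59.4
```

Call:
{"fn": "drive_tool", "kwargs": {
  "increments": [
    [[0, 0, 2], [0, 0, 0], 0],
    [[0, 0, 2], [0, 0, 0], 0],
    [[0, 0, 2], [0, 0, 0], 0],
    [[0, 0, 1], [0, 0, 0], 0],
    [[0, 0, 0], [0, 0, 0], 0],
    [[0, 0, 0], [0, 0, 0], 0]
  ]
}}

```text
clock: 8.15
eef_pos: [0.477, 0.1939, 0.1028]
tool_rot: [0.603, 0.798, -0.001, -0.001]
ft_force: [-4.0, 0.3, -9.8]
grip_width: 0.0268
grasp_force: 59.5
```

Call:
{"fn": "drive_tool", "kwargs": {
  "increments": [
    [[0, 0, 1], [0, 0, 0], 0],
    [[0, 0, 0], [0, 0, 0], 0],
    [[0, 0, 0], [0, 0, 0], 0]
  ]
}}

```text
clock: 8.4
eef_pos: [0.477, 0.1939, 0.1034]
tool_rot: [0.603, 0.798, -0.001, -0.001]
ft_force: [-3.2, 0.6, -14.6]
grip_width: 0.0264
grasp_force: 60.6
```

Call:
{"fn": "drive_tool", "kwargs": {
  "increments": [
    [[0, 0, 1], [0, 0, 0], 0],
    [[0, 0, 0], [0, 0, 0], 0],
    [[0, 0, 0], [0, 0, 0], 0]
  ]
}}

```text
clock: 8.65
eef_pos: [0.477, 0.1939, 0.1036]
tool_rot: [0.603, 0.798, -0.001, -0.001]
ft_force: [-1.5, 2.7, -26.1]
grip_width: 0.0264
grasp_force: 60.7
```

At the hard stop: the force climbs without travel. Ease off slightly to keep a modest upward load, and check that it holds.

Call:
{"fn": "drive_tool", "kwargs": {
  "increments": [
    [[0, 0, -0.6], [0, 0, 0], 0],
    [[0, 0, 0], [0, 0, 0], 0],
    [[0, 0, 0], [0, 0, 0], 0],
    [[0, 0, 0], [0, 0, 0], 0],
    [[0, 0, 0], [0, 0, 0], 0],
    [[0, 0, 0], [0, 0, 0], 0],
    [[0, 0, 0], [0, 0, 0], 0],
    [[0, 0, 0], [0, 0, 0], 0]
  ]
}}

```text
clock: 9.32
eef_pos: [0.477, 0.1939, 0.1036]
tool_rot: [0.603, 0.798, -0.001, -0.001]
ft_force: [-2.2, 1.7, -26.4]
grip_width: 0.0261
grasp_force: 60.7
```

```bash
python3 - <<'E'
from h import *
C=camera("scene");a=C["image"][150:300,340:540]
cv2.imwrite("pics/e.png",cv2.cvtColor(cv2.resize(a,(800,600),interpolation=2),cv2.COLOR_RGB2BGR))
E
```

```text
(no output)
```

View pics/e.png

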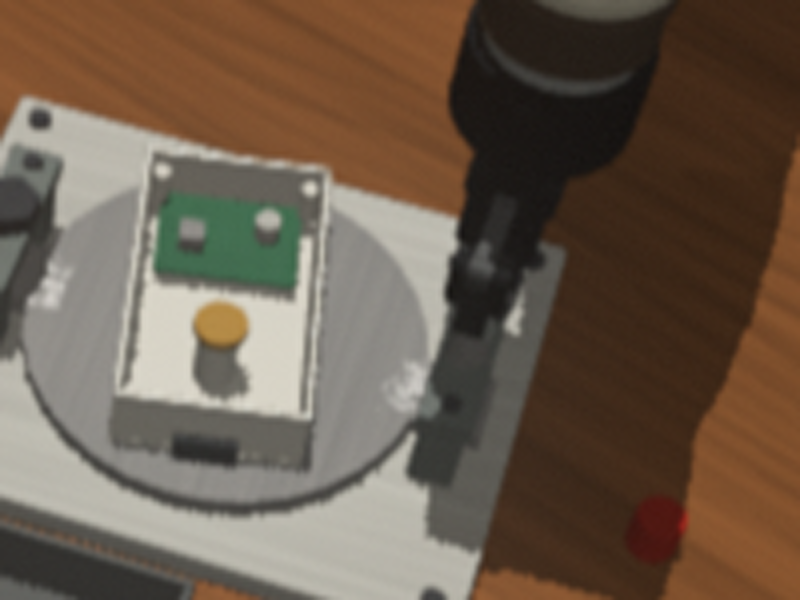

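The fingers hold the knob at crop (480,290), raised above the bridge. The brass head is seated at (221,325), and the hold is steady with no slip over 0.7 s.

```bash
python3 -c "
from workcell import *
print(job_done())"
```

```text
the job is handed in; nothing more can be done
None
```

The job is handed in, result not reported: the tuning shaft is pressed home (74 mm, hard stop), and the index plunger knob is gripped and held fully up at its stop; the arm touched nothing else.

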